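# Square check on a valve cover plate

### The arm

A 6-joint arm with a two-finger parallel gripper is mounted at the origin on the work surface. World frame = base frame: x ahead of the robot, y to its left, z up, the work surface at z = 0. Lengths are in m, angles in rad, forces in N, time in s.
With the tool pointing down it reaches from about 0.375 to 0.975 m from the base axis. Payload 3.8 kg.
Tool frame: the origin (TCP) lies midway between the tips of the shut fingers; the grasp point (between the pads) lies 19 mm behind it; z points along the fingers, y is the line along which they close (so a half turn about z gives the same grasp; the last joint's range is limited). The gripper opens to 85 mm and grips with 20 to 120 N. Pads are 22 mm wide; open, the fingers measure 114 mm over their backs; the gripper's body (76 mm by 85 mm) begins 54 mm behind the grasp point. The pads swing forward as they close: fully open they stand 13 mm farther back than shut.
Start: joints at [1.176, 0.264, 1.604, -0, 1.274, -0.037], TCP at [0.236, 0.632, 0.231] pointing down, gripper open.
Joint ranges: [-2.63, 2.63], [-0.94, 2.18], [0.31, 2.57], [-1.31, 4.45], [0, 2.66], [-2.55, 2.55]. Speed limits (rad/s): [2.57, 2.57, 3.14, 3.14, 3.14, 3.14].

### API

Orientations are given as a rotation vector (axis times angle).
In Python, from workcell import * gives the robot as it stands. The module is installed in compiled form; this text tells all that it offers.
- The arm moves only by the tool apply_moves, never from a script. Its arguments are lists of equal length, an entry for each row: "fingers": the opening, from 0 (shut) to 1 (fully open); "travel": the shift along the tool's x, y, z normalised to -1 to 1, where 1 is 0.05 m, a list of three; "rotation": the turn, a rotation vector about the tool's x, y, z normalised to -1 to 1, where 1 is 6 degrees, a list of three. In form: {"fingers": [fingers, ...], "travel": [[dx, dy, dz], ...], "rotation": [[ax, ay, az], ...]}. A call has 1 to 12 rows; each row shifts and turns the commanded pose from where the row before left it, along the tool's axes as they then stand; what a row does not reach is not made up. A row lasts 1/10 s, in which the tool goes at most 50 mm and 8.59 degrees, less where a joint would pass 70% of its speed; a pose out of reach is approached as far as the arm can. A call with a number of a shift or a turn outside -1 to 1 is refused whole. A call with a gripper value outside its range is refused whole. The fingers move at their own pace and stop on an object; "newtons" is the grip in N (left out, the last holds). Time passes only in rows, so rows that do not move let the fingers close. It gives the time, the measured TCP pose, the force, the opening and the grip force at its end, in the units of the state.
- read_state(): the state, without advancing time (a new reading comes with each control period).
- read_camera(name): name is "scene" or "top" or "wrist"; returns a dict with "image" (400x640x3 uint8, red, green, blue), "fx", "fy", "cx", "cy" (pixels), "extrinsics" (4x4, takes a point from world to camera coordinates). Camera axes: x right, y down, z forward; pixel columns grow to the right and rows downward; lengths in m; the calibration is good to about 2 mm. The wrist camera is an equidistant fisheye: a pixel r from the principal point sees the ray r / f radians off the axis. A picture is of the moment at which its call begins. There is no depth.
- finish_job(): hands the job in; it is judged then, once.
Trained networks look in the newest picture that a camera, given by its name, has taken for a name from the list of things; names that differ only in an ending like _2 or _b are one class to them, and where a whole thing is asked for, a point or a joint stands for the part that bears it (a point fixed in the world has none). Each returns a list of dicts, best first, with "p" (0 to 1); they miss things now and then, are a little off and sometimes report something else, mostly with a low value. They report only what shows in the picture. A call takes as long as a camera call. They do not tell look-alikes from the thing itself.
- regions_of(camera, name): "mask" (400x640 bool, what is visible of it) and "bbox" ([left, top, width, height] in pixels, round what is visible of it).
- tip_of(camera, name): "location" ([column, row] in pixels: a listed point, or the origin of a listed thing).
The state is a dict: "time": time; "q": joint angles; "joint_vel": joint speeds; "joint_torque": joint torques, N m; "tool_pos": TCP position; "tcp_rot": TCP orientation; "wrist_force": force on the tool from outside, world axes, zero at the start; "torque": the same for the moment, N m; "width": opening from 0.0 (shut) to 1.0 (fully open); "grip_force": force on a finger pad.
Only numpy, scipy, OpenCV 4.12 (cv2) and the standard library are available. Lean on these libraries where they do the work, as an engineer would, in place of code of your own. Each camera call takes 0.05 s, during which the arm holds its last target. There are 200 camera calls.

### The job

Check the blue-dyed end of the steel cover plate with the square. Keeping the square flat and the same way up, lay its dark stock flush along the plate's long side with the blade about a centimetre clear of the blue end; then slide it along that side until the blade meets the blue end, so that stock and blade both lie flush, and let go. Do not shove the plate out of place, and leave the two valve balls and the spray bottle alone.

Things in the scene. Friction and masses are not known exactly. Their poses are not given: they have to be found in the camera images.
- plate: Loose steel plate, 140 (x) by 80 (y) by 30 mm high, 2.4 kg, flat on the bench; slides if pushed over about 10 N. Origin: centre of underside, z up. Its +x end (x = +70 mm) is dyed blue, with an 18 mm blue band on top; bore and bolt spots are only drawn. The square fits with its stock on the y = -40 mm side; its axes then match the plate's and its origin is at (34, -48, 0) mm here
- square: Loose L, about 0.32 kg, flat on the bench. Origin: centre of the stock's underside, z up. Dark stock 120 (x) by 16 (y) by 22 mm high, inner face y = +8. Bright blade 5 mm thick on the bench, x +36 to +60 mm, y +8 to +118 mm; inner edge x = +36. Orange grip on the stock: x -15 to +35 mm, 14 mm thick (y), 22 to 66 mm high (clears the plate's top)
- grip (a point): Middle of the orange grip, 55 mm above the square's underside, at x = +10, y = 0 mm of the square; pinch it across its 14 mm thickness (the square's y)
- stock_tail (a point): Point on the stock's inner face near its free end: (-58, +8, 10) mm in the square's frame
- stock_head (a point): Point on the stock's inner face near the blade: (+30, +8, 10) mm in the square's frame
- blade_root (a point): Point on the blade's inner edge near the stock: (+36, +20, 2.5) mm in the square's frame
- blade_out (a point): Point on the blade's inner edge further out: (+36, +80, 2.5) mm in the square's frame
- ball_a: Bystander: loose polished steel valve ball, 72 mm across, flat top and bottom, 54 mm high, 0.5 kg; origin at the centre of its underside
- ball_b: Bystander: second valve ball, the same as the first
- spray: Bystander: loose red spray bottle with white head, 72 mm across, 178 mm high; origin at the centre of its underside
There are look-alikes about, which are no part of the job. Leave any purple or yellow look-alike of the square alone.

How it is judged:
On the way:
1. the stock lies flush along the plate's long side (both ends within 2.5 mm) with the square on the bench and the blade still more than 4 mm clear of the blue end (y of stock_tail in the frame of plate between -0.0425 and -0.037 m and y of stock_head in the frame of plate between -0.0425 and -0.037 m and x of blade_root in the frame of plate between 0.074 and 0.12 m and x of blade_out in the frame of plate above 0.074 m and height (world z) of square below 0.005 m and angle between square's own z axis and vertical below 0.06 rad), for 0.2 s.
At the end, for the whole second after the job is handed in: The square lies flat and at rest on the bench, both points of the stock's inner face within 2 mm of the plate's long side (y = -40 mm side) and both points of the blade's inner edge within 2 mm of the blue end; the plate and the bystanders are within 15 mm of where they started (y of stock_tail in the frame of plate between -0.042 and -0.037 m and y of stock_head in the frame of plate between -0.042 and -0.037 m and x of blade_root in the frame of plate between 0.067 and 0.072 m and x of blade_out in the frame of plate between 0.067 and 0.072 m and height (world z) of square below 0.003 m and angle between square's own z axis and vertical below 0.04 rad and linear speed of each of square, plate below 0.01 m/s and distance of each of plate, ball_a, ball_b, spray from where it was at the start of the episode below 0.015 m); the robot touches nothing.
It fails at once if the plate is shoved more than 15 mm (distance of plate from where it was at the start of the episode above 0.015 m).
It fails at once if a valve ball or the spray bottle is moved more than 15 mm or tipped (distance of any of ball_a, ball_b, spray from where it was at the start of the episode above 0.015 m or angle between any of ball_a, ball_b, spray's own z axis and vertical above 0.3 rad).
It also fails if it takes over 72 s, if anything falls off the work surface, if the arm or the gripper's body presses on something with over 40 N, if the wrist force passes 120 N, or if a joint passes its speed limit or range.

## Working session

There is one attempt and no reset: what is moved stays moved. The work goes in short steps, Python scripts to look and compute and a tool call to move; the robot and the scene stay as the last step left them, time stands still between calls to the robot, and variables do not carry over. Pictures are saved under pics/ and viewed, at most 10 in all, crops included, and the job is handed in when it is done.

Besides the shell and the picture viewer there is one more tool, called after "Call:" as name(argument=value, ...), one argument or row to a line, values as JSON. apply_moves: Moves the arm, as the interface text tells. Scaled input: -1 to 1 covers 0.05 m each way for a shift and 6 degrees each way for a turn. Its arguments: {"type":"object","properties":{"fingers":{"type":"array","items":{"type":"number"}},"travel":{"type":"array","items":{"type":"array","items":{"type":"number"}}},"rotation":{"type":"array","items":{"type":"array","items":{"type":"number"}}},"newtons":{"type":"number"}},"required":["fingers","travel","rotation"]}

```bash
mkdir -p pics; cat > h.py <<'E'
from workcell import *
import numpy as np, cv2
from scipy.spatial.transform import Rotation as R
def save(cam,fn):
    c=read_camera(cam); cv2.imwrite('pics/'+fn,c['image'][:,:,::-1]); return c
def ray(c,px):
    E=np.array(c['extrinsics']);Rm=E[:3,:3];o=-Rm.T@E[:3,3]
    return o,Rm.T
def pix2z(c,px,z,fish=False):
    o,RT=ray(c,px);u=(px[0]-c['cx'])/c['fx'];v=(px[1]-c['cy'])/c['fy']
    if fish:
        r=np.hypot(u,v);d=np.array([np.sin(r)*u/max(r,1e-9),np.sin(r)*v/max(r,1e-9),np.cos(r)])
    else: d=np.array([u,v,1])
    d=RT@d; return o+d*(z-o[2])/d[2]
def proj(c,P,fish=False):
    P=np.atleast_2d(P);E=np.array(c['extrinsics']);Q=P@E[:3,:3].T+E[:3,3]
    if fish:
        rr=np.hypot(Q[:,0],Q[:,1]);t=np.arctan2(rr,Q[:,2]);s=t/np.maximum(rr,1e-9)
        return np.c_[c['cx']+c['fx']*Q[:,0]*s,c['cy']+c['fy']*Q[:,1]*s]
    return np.c_[c['cx']+c['fx']*Q[:,0]/Q[:,2],c['cy']+c['fy']*Q[:,1]/Q[:,2]]
E
python3 - <<'E'
from h import *
for n in ['top','scene','wrist']:
    c=save(n,n+'0.png'); print(n,c['fx'],c['cx'],c['cy'],np.round(c['extrinsics'],3).tolist())
    if n!='wrist':
        for t in ['plate','square','grip','ball_a','spray','stock_tail','stock_head','blade_root','blade_out']:
            print(t,[(np.round(d['location']).tolist(),round(d['p'],2)) for d in tip_of(n,t)])
a=cv2.imread('pics/top0.png')
print(read_state())
E
```

```text
top 373.3832823190811 315.11362095621945 200.47498508328553 [[-0.004, -1.0, -0.01, 0.007], [-0.982, 0.005, -0.187, 0.472], [0.187, 0.009, -0.982, 0.918], [0.0, 0.0, 0.0, 1.0]]
plate [([242.0, 179.0], 0.55)]
square [([446.0, 224.0], 0.97), ([392.0, 93.0], 0.97), ([361.0, 253.0], 0.82), ([437.0, 325.0], 0.73), ([391.0, 185.0], 0.63)]
grip [([365.0, 252.0], 0.72), ([394.0, 179.0], 0.68), ([456.0, 224.0], 0.68), ([396.0, 81.0], 0.61), ([450.0, 330.0], 0.6)]
ball_a [([316.0, 184.0], 0.97), ([312.0, 126.0], 0.82), ([374.0, 157.0], 0.41)]
spray [([308.0, 91.0], 0.86)]
stock_tail [([419.0, 316.0], 0.87), ([427.0, 216.0], 0.83), ([368.0, 223.0], 0.76), ([376.0, 108.0], 0.72), ([378.0, 201.0], 0.68)]
stock_head [([363.0, 260.0], 0.92), ([463.0, 223.0], 0.8), ([395.0, 176.0], 0.79), ([395.0, 81.0], 0.58)]
blade_root [([466.0, 225.0], 0.82), ([389.0, 83.0], 0.78), ([367.0, 264.0], 0.75), ([389.0, 174.0], 0.74), ([457.0, 322.0], 0.67)]
blade_out [([469.0, 202.0], 0.87), ([374.0, 71.0], 0.85), ([390.0, 266.0], 0.77), ([461.0, 297.0], 0.72)]
scene 416.89057897305497 321.33215227215135 201.784049457
[... 1200 characters left out ...]
], [0.0, 0.0, 0.0, 1.0]]
{'time': 1.05, 'q': array([ 1.17611897e+00,  2.63905672e-01,  1.60400294e+00,  1.61940504e-05,
        1.27366457e+00, -3.68957197e-02]), 'joint_vel': array([-0.00069998, -0.00016223,  0.00097357,  0.00165473, -0.00311297,
       -0.00059204]), 'joint_torque': array([ 4.81691441e-04, -5.15082908e+01, -3.67735898e+01, -1.01922162e-04,
        8.63085061e-04,  1.19714431e-05]), 'tool_pos': array([0.23637929, 0.63226381, 0.2312743 ]), 'tcp_rot': array([-5.59014724e-01, -3.09144595e+00, -3.50742064e-05]), 'wrist_force': array([-0.01382445,  0.12145578, -0.52195305]), 'torque': array([-0.03937276, -0.00124344, -0.00144484]), 'grip_force': 0.0, 'width': 0.9996632520107944}
```

View pics/top0.png

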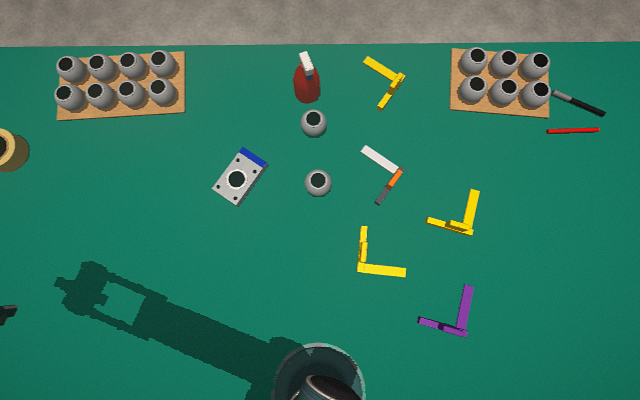

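View pics/scene0.png

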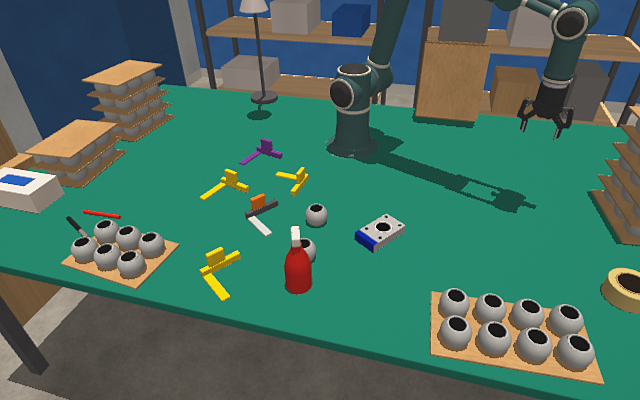

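The scene holds these candidates for the square, with their top-view pixels:
- Orange grip, dark stock and bright blade at (388,178).
- Yellow look-alikes at (388,80), (458,215) and (377,255).
- Purple look-alike at (450,315).

By its description, the one at (388,178) is the square. The plate is at (240,178) with its blue end up and to the right. The balls are at (314,123) and (318,183), and the spray bottle is at (307,80).

```bash
cat >> h.py <<'E'
def mask(img,name):
    hsv=cv2.cvtColor(img,cv2.COLOR_RGB2HSV);H,S,V=[hsv[...,i].astype(int) for i in range(3)]
    return {'orange':(H>5)&(H<17)&(S>150)&(V>100),'white':(S<60)&(V>140),'blue':(H>105)&(H<125)&(S>130)&(V>60),'grey':(S<60)&(V>120)}[name]
E
python3 - <<'E'
from h import *
c=read_camera('top');im=c['image']
g=lambda *p:[np.round(pix2z(c,q,z)[:2],3).tolist() for *q,z in p]
print('blade tip mid,root',g((363,150,.005),(398,170,.005)))
print('stock tail,head top',g((378,203,.022),(401,170,.022)))
m=mask(im,'orange');m[:, :370]=0;m[:,410:]=0;m[:150]=0;m[220:]=0
ys,xs=np.nonzero(m);print('orange',xs.mean(),ys.mean(),g((xs.mean(),ys.mean(),.06)))
print('plate corners',g((243,148,.03),(268,165,.03),(238,205,.03),(213,188,.03)))
print('balls',g((314,123,.03),(318,183,.03)),'spray',g((307,90,.05)))
crop=im[130:220,200:420];cv2.imwrite('pics/crop1.png',cv2.resize(crop[:,:,::-1],None,fx=3.6,fy=3.6,interpolation=cv2.INTER_CUBIC))
s=read_state();T=R.from_rotvec(s['tcp_rot']).as_matrix();print(T.round(3));
w=read_camera('wrist');E=w['extrinsics'];print('cam in tool',(T.T@(-E[:3,:3].T@E[:3,3]-s['tool_pos'])).round(3),(E[:3,:3]@T).round(3))
E
```

```text
blade tip mid,root [[0.62, -0.127], [0.562, -0.221]]
stock tail,head top [[0.468, -0.161], [0.558, -0.225]]
orange 393.8790322580645 178.80645161290323 [[0.524, -0.197]]
plate corners [[0.619, 0.199], [0.571, 0.13], [0.463, 0.207], [0.509, 0.274]]
balls [[0.689, 0.007], [0.521, -0.003]] spray [[0.776, 0.026]]
[[-0.937  0.35   0.   ]
 [ 0.35   0.937  0.   ]
 [ 0.     0.    -1.   ]]
cam in tool [ 0.071 -0.    -0.143] [[ 0.     1.     0.001]
 [-0.96   0.    -0.279]
 [-0.279 -0.     0.96 ]]
```

View pics/crop1.png

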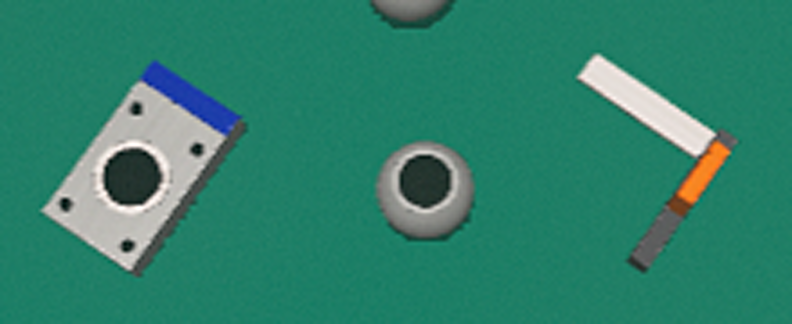

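The crop confirms the choice: orange grip at (705,170), dark stock and white blade. The plate's blue end is at (195,95), nearly parallel to the square. I'll pass over the plate first to measure it up close.

Call:
apply_moves(
  fingers=[1,1,1,1,1,1,1,1,1,1,1,1],
  travel=[
    [0,0,0],
    [0,0,0],
    [0,0,0],
    [-0.9,-0.35,0.1],
    [-0.95,-0.35,0.1],
    [-0.95,-0.35,0.1],
    [-0.95,-0.35,0.1],
    [-0.95,-0.35,0.1],
    [-0.95,-0.35,0.1],
    [-0.95,-0.35,0.1],
    [-0.95,-0.35,0.1],
    [-0.95,-0.35,0.1],
  ],
  rotation=[
    [0,0,0.85],
    [0,0,0.85],
    [0,0,0.8],
    [0,0,0],
    [0,0,0],
    [0,0,0],
    [0,0,0],
    [0,0,0],
    [0,0,0],
    [0,0,0],
    [0,0,0],
    [0,0,0],
  ],
)

```text
time: 2.35
tool_pos: [0.488, 0.2612, 0.1872]
tcp_rot: [0.957, 2.991, 0.001]
wrist_force: [2.0, -0.0, 0.8]
width: 1.001
grip_force: 0.0
```

```bash
python3 - <<'E'
from h import *
import time
read_camera('wrist');w=save('wrist','w1.png');s=read_state();print(s['time'],s['tool_pos'],R.from_rotvec(s['tcp_rot']).as_matrix().round(3))
np.savez('w1.npz',img=w['image'],E=w['extrinsics'],k=[w['fx'],w['fy'],w['cx'],w['cy']])
E
```

```text
2.45 [0.48960587 0.25795248 0.1864302 ] [[-0.811  0.586  0.001]
 [ 0.586  0.811 -0.002]
 [-0.002 -0.002 -1.   ]]
```

View pics/w1.png

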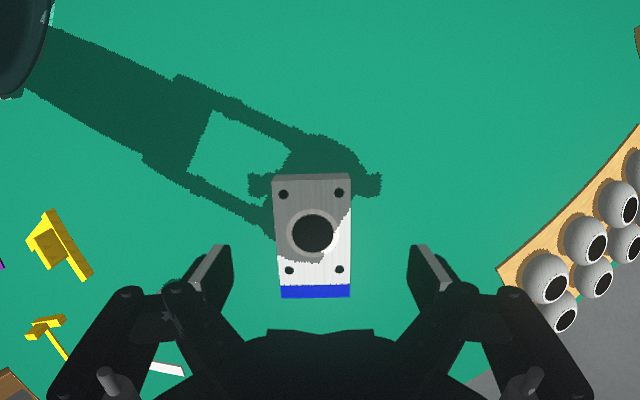

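The plate is upright in the wrist view, centred at (312,235), with its blue end at (315,291) and clear of the fingers. Next I'll fit its outline and take a second view closer in.

```bash
cat >> h.py <<'E'
from scipy.optimize import least_squares
def box(x0,x1,y0,y1,z0,z1): return np.array([[x,y,z] for x in(x0,x1) for y in(y0,y1) for z in(z0,z1)])
def place(P,p):
    c,s=np.cos(p[2]),np.sin(p[2]);z=p[3] if len(p)>3 else 0
    return np.c_[p[0]+c*P[:,0]-s*P[:,1],p[1]+s*P[:,0]+c*P[:,1],P[:,2]+z]
def comp(m,near):
    n,l,st,ce=cv2.connectedComponentsWithStats(cv2.morphologyEx(m.astype(np.uint8),cv2.MORPH_CLOSE,np.ones((3,3))))
    i=min((i for i in range(1,n) if st[i,4]>60),key=lambda i:np.hypot(*(ce[i]-near)));return (l==i).astype(np.uint8)
def contour(m): 
    C=max(cv2.findContours(cv2.resize(m*255,None,fx=4,fy=4,interpolation=cv2.INTER_LINEAR)//128,cv2.RETR_EXTERNAL,cv2.CHAIN_APPROX_NONE)[0],key=len)[:,0]
    return ((C+.5)/4-.5)[::4]
def dist(c,P,pts,fish):
    h=cv2.convexHull(proj(c,P,fish).astype(np.float32))
    return np.array([cv2.pointPolygonTest(h,(float(a),float(b)),True) for a,b in pts])
def fit(c,parts,p0,fish):
    f=lambda p:np.concatenate([dist(c,place(B,p),pts,fish) for B,pts in parts])
    r=least_squares(f,p0,x_scale=[.01,.01,.05,.01][:len(p0)],diff_step=1e-4,loss='soft_l1',f_scale=.5);return r.x,np.median(abs(f(r.x)))
PL=box(-.07,.07,-.04,.04,0,.03);BL=box(.036,.06,.008,.118,0,.005);GR=box(-.015,.035,-.007,.007,.022,.066);ST=box(-.06,.06,-.008,.008,0,.022)
BB=box(.052,.07,-.04,.04,.03,.0301)
def platemask(im):
    hsv=cv2.cvtColor(im,cv2.COLOR_RGB2HSV).astype(int);return ~((hsv[...,0]>65)&(hsv[...,0]<100)&(hsv[...,1]>90))
E
cat > p1.py <<'E'
from h import *
w=read_camera('wrist');im=w['image'];ext=proj(w,[[.541,.202,.03]],True)[0]
m=comp(platemask(im),ext);pts=contour(m);print(ext,m.sum())
mb=comp(mask(im,'blue'),proj(w,[[.595,.165,.03]],True)[0])
for p0 in ([.541,.202,-.62],[.541,.202,-.62,0.]):
    p,r=fit(w,[(PL,pts),(BB,contour(mb))],p0,True);print(p.round(4),np.degrees(p[2]).round(2),r)
E
python3 p1.py
```

```text
[306.30036701 247.40840106] 9192
[ 0.5443  0.2066 -0.5962] -34.16 0.2967880543792915
[ 0.5443  0.2066 -0.5961  0.    ] -34.16 0.296688499094472
```

Call:
apply_moves(
  fingers=[1,1,1],
  travel=[
    [-0.8,-0.2,0.3],
    [-0.4,0,0.3],
    [0,0,0],
  ],
  rotation=[
    [0,0,0],
    [0,0,0],
    [0,0,0],
  ],
)

```text
time: 2.8
tool_pos: [0.5298, 0.2193, 0.155]
tcp_rot: [-0.959, -2.989, 0.003]
wrist_force: [-1.2, 0.0, 0.4]
width: 0.999
grip_force: 0.0
```

```bash
python3 p1.py
```

```text
[312.51005549 208.5295125 ] 12648
[ 0.5441  0.2067 -0.5934] -34.0 0.39718577895896146
[ 5.442e-01  2.066e-01 -5.934e-01 -2.000e-04] -34.0 0.4085027929958301
```

The plate is at (0.544, 0.207) with yaw −34.0°. Two views agree, and the height fits. Now over to the square.

Call:
apply_moves(
  fingers=[1,1,1,1,1,1,1,1,1,1],
  travel=[
    [-0.5,-0.7,0],
    [-0.55,-0.75,0],
    [-0.55,-0.75,0],
    [-0.55,-0.75,0],
    [-0.55,-0.75,0],
    [-0.55,-0.75,0],
    [-0.55,-0.75,0],
    [-0.55,-0.75,0],
    [-0.4,-0.75,0],
    [0,0,0],
  ],
  rotation=[
    [0,0,0],
    [0,0,0],
    [0,0,0],
    [0,0,0],
    [0,0,0],
    [0,0,0],
    [0,0,0],
    [0,0,0],
    [0,0,0],
    [0,0,0],
  ],
)

```text
time: 3.85
tool_pos: [0.5293, -0.1936, 0.1583]
tcp_rot: [0.961, 2.988, -0.002]
wrist_force: [-0.2, 0.5, 0.4]
width: 0.999
grip_force: 0.0
```

```bash
cat > s1.py <<'E'
from h import *
import sys
w=save('wrist',sys.argv[1]);im=w['image']
p0=[float(a) for a in sys.argv[2:]] or [.516,-.192,-.61]
pr=lambda P:proj(w,place(np.array([P]),p0),True)[0]
mo=comp(mask(im,'orange'),pr([.01,0,.05]));mw=comp(mask(im,'white'),pr([.048,.063,.005]));print('px',mo.sum(),mw.sum())
parts=[(GR,contour(mo)),(BL,contour(mw))]
for q in (p0,p0+[0.]):
    p,r=fit(w,parts,q,True);print(p.round(4),np.degrees(p[2]).round(2),r.round(2))
for k in (0,1): print('only',fit(w,[parts[k]],p0,True))
s=read_state();T=R.from_rotvec(s['tcp_rot']).as_matrix();g=place(np.array([[.01,0,.055]]),p)[0]
print('tcp',s['tool_pos'].round(4),'toolyaw y',np.degrees(np.arctan2(T[1,1],T[0,1])).round(2),T[:,2].round(4));print('grip',g.round(4),'delta in tool',(T.T@(g-s['tool_pos'])).round(4))
E
python3 s1.py w2.png
```

```text
px 1124 2199
[ 0.519  -0.195  -0.6214] -35.6 0.35
[ 0.5196 -0.1954 -0.6211 -0.0019] -35.59 0.34
only (array([ 0.51863278, -0.19475067, -0.63711809]), np.float64(0.497726136840793))
only (array([ 0.51956205, -0.19567069, -0.61255014]), np.float64(0.4124117639239734))
tcp [ 0.5293 -0.1913  0.158 ] toolyaw y 54.37 [ 0.0014 -0.     -1.    ]
grip [ 0.5277 -0.2012  0.0531] delta in tool [-0.0043 -0.0091  0.1049]
```

View pics/w2.png

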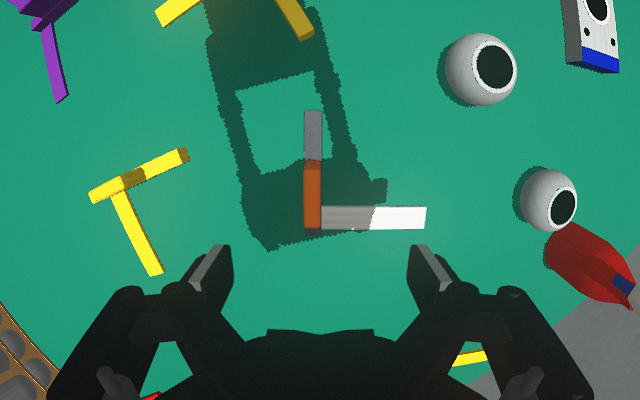

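The square sits at (0.519, −0.195) with yaw −35.6°. In the picture its orange grip is at (312,193), its blade at (375,217), and no yellow piece is near the fingers. Descending to grasp.

Call:
apply_moves(
  fingers=[1,1,1,1,1,1],
  travel=[
    [-0.08,-0.18,0.4],
    [0,0,0.6],
    [0,0,0.6],
    [0,0,0.5],
    [0,0,0.3],
    [0,0,0],
  ],
  rotation=[
    [0,0,0],
    [0,0,0],
    [0,0,0],
    [0,0,0],
    [0,0,0],
    [0,0,0],
  ],
)

```text
time: 4.5
tool_pos: [0.5255, -0.1977, 0.035]
tcp_rot: [-0.953, -2.989, -0.001]
wrist_force: [-1.0, 0.9, -0.4]
width: 1.0
grip_force: 0.0
```

Call:
apply_moves(
  fingers=[0,0,0,0,0,0,0,0],
  travel=[
    [0,0,0],
    [0,0,0],
    [0,0,0],
    [0,0,0],
    [0,0,0],
    [0,0,0],
    [0,0,0],
    [0,0,0],
  ],
  rotation=[
    [0,0,0],
    [0,0,0],
    [0,0,0],
    [0,0,0],
    [0,0,0],
    [0,0,0],
    [0,0,0],
    [0,0,0],
  ],
  newtons=80,
)

```text
time: 5.3
tool_pos: [0.5277, -0.2007, 0.0379]
tcp_rot: [0.958, 2.99, -0.0]
wrist_force: [-0.3, 0.2, 5.8]
width: 0.15
grip_force: 79.8
```

```bash
python3 s1.py w3.png .519 -.195 -.62
```

```text
px 3695 2676
[ 0.5194 -0.1953 -0.6183] -35.43 1.14
[ 0.5209 -0.1964 -0.6272 -0.0054] -35.93 1.04
only (array([ 0.51902676, -0.19513006, -0.62146918]), np.float64(1.1932635220599255))
only (array([ 0.52210073, -0.19972655, -0.57041883]), np.float64(0.653090661037672))
tcp [ 0.5277 -0.2007  0.0379] toolyaw y 54.48 [ 1.5e-03 -5.0e-04 -1.0e+00]
grip [ 0.529  -0.2022  0.0496] delta in tool [-0.0019 -0.0005 -0.0117]
```

Call:
apply_moves(
  fingers=[0,0,0,0,0,0],
  travel=[
    [0,0,-0.2],
    [0,0,-0.5],
    [0,0,-0.6],
    [0,0,-0.5],
    [0,0,-0.2],
    [0,0,0],
  ],
  rotation=[
    [0,0,0],
    [0,0,0],
    [0,0,0],
    [0,0,0],
    [0,0,0],
    [0,0,0],
  ],
)

```text
time: 5.95
tool_pos: [0.5277, -0.2008, 0.1384]
tcp_rot: [0.957, 2.989, -0.001]
wrist_force: [0.9, -0.5, -3.1]
width: 0.152
grip_force: 78.7
```

```bash
python3 s1.py w4.png .519 -.195 -.62 .1;python3 - <<'E'
from h import *
s=read_state();print(s['tool_pos'],s['wrist_force'],s['torque'],s['width'],s['grip_force'])
E
```

```text
px 3684 2496
[ 0.5214 -0.1969 -0.6284  0.0953] -36.01 1.4
[ 0.52665718 -0.20030668  0.1367215 ] [-0.82600273  0.3556049  -4.01490842] [-0.00088379  0.06721395  0.0493384 ] 0.15044526468074423 78.67348194122314Traceback (most recent call last):
  File "s1.py", line 9, in <module>
    p,r=fit(w,parts,q,True);print(p.round(4),np.degrees(p[2]).round(2),r.round(2))
        ~~~^^^^^^^^^^^^^^^^
  File "h.py", line 40, in fit
    r=least_squares(f,p0,x_scale=[.01,.01,.05,.01][:len(p0)],diff_step=1e-4,loss='soft_l1',f_scale=.5);return r.x,np.median(abs(f(r.x)))
    return func(*args, **kwargs)
    x_scale = check_x_scale(x_scale, x0, method)
    raise ValueError("Inconsistent shapes between `x_scale` and `x0`.")
ValueError: Inconsistent shapes between `x_scale` and `x0`.
```

View pics/w4.png

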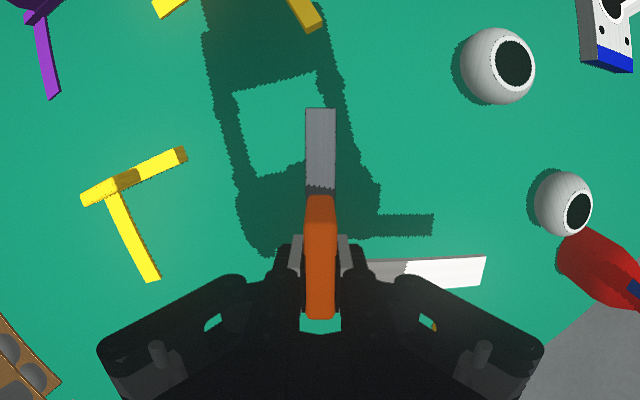

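```bash
cat > t.py <<'E'
from h import *
import sys
PP=np.array([.5442,.2066,-.5935])
# args: desired square origin in plate frame (m): x y ; desired height
def go(sx,sy,z,off=np.array([.01,0.])):
    s=read_state();T=R.from_rotvec(s['tcp_rot']).as_matrix();yaw=np.arctan2(T[1,1],T[0,1])-np.pi/2
    g=place(np.array([[sx+off[0],sy+off[1],0]]),PP)[0];g[2]=.038+z
    c,n=np.cos(PP[2]),np.sin(PP[2]);d=s['tool_pos'][:2]-PP[:2]
    loc=np.array([c*d[0]+n*d[1],-n*d[0]+c*d[1]])-off
    print('t',s['time'].__round__(2),'tcp',s['tool_pos'].round(4),'sq in plate (by tool)',loc.round(4),'goal tcp',g.round(4),'rot about tool z deg',np.degrees(yaw-PP[2]).round(2),'tilt',T[:,2].round(4))
    Tg=R.from_euler('z',PP[2]-yaw).as_matrix()@T
    print('delta now axes',(T.T@(g-s['tool_pos'])).round(4),'after rot axes',(Tg.T@(g-s['tool_pos'])).round(4));print('F',s['wrist_force'].round(1),'M',s['torque'].round(2))
if __name__=='__main__': go(*[float(a) for a in sys.argv[1:4]])
E
python3 t.py .045 -.056 .1; python3 - <<'E'
from h import *
w=read_camera('wrist');s=read_state();T=R.from_rotvec(s['tcp_rot']).as_matrix();yaw=np.arctan2(T[1,1],T[0,1])-np.pi/2
# square frame rigid on tool
o=place(np.array([[-.01,0,0]]),[*s['tool_pos'][:2],yaw])[0]
for name,P in dict(tip_in_top=[.036,.118,.005],tip_out_top=[.06,.118,.005],tail_tl=[-.06,-.008,.022],tail_tr=[-.06,.008,.022]).items():
    print(name,proj(w,place(np.array([P]),[o[0],o[1],yaw,s['tool_pos'][2]-.038]),True).round(1))
E
```

```text
t 6.0 tcp [ 0.5267 -0.2003  0.1367] sq in plate (by tool) [ 0.203  -0.3471] goal tcp [0.5585 0.1294 0.138 ] rot about tool z deg -1.5 tilt [-1.e-04 -1.e-04 -1.e+00]
delta now axes [ 0.1656  0.2869 -0.0013] after rot axes [ 0.158   0.2911 -0.0013]
F [-0.8  0.4 -4. ] M [-0.    0.07  0.05]
tip_in_top [[485.6 255.5]]
tip_out_top [[478.8 284. ]]
tail_tl [[304.9 108.1]]
tail_tr [[336.2 108.1]]
```

The square hangs level: the predicted blade tip at (485,256) matches the picture. Carrying it to the start of the slide.

Call:
apply_moves(
  fingers=[0,0,0,0,0,0,0,0,0,0,0,0],
  travel=[
    [0,0,0],
    [0.2,0.3,0],
    [0.4,0.7,0],
    [0.4,0.8,0],
    [0.4,0.8,0],
    [0.4,0.8,0],
    [0.4,0.8,0],
    [0.4,0.7,0],
    [0.4,0.6,0],
    [0.16,0.3,0],
    [0,0.02,0],
    [0,0,0],
  ],
  rotation=[
    [0,0,-0.25],
    [0,0,0],
    [0,0,0],
    [0,0,0],
    [0,0,0],
    [0,0,0],
    [0,0,0],
    [0,0,0],
    [0,0,0],
    [0,0,0],
    [0,0,0],
    [0,0,0],
  ],
)

```text
time: 7.25
tool_pos: [0.558, 0.1293, 0.1361]
tcp_rot: [-0.916, -3.004, 0.002]
wrist_force: [0.2, 0.1, -3.2]
width: 0.147
grip_force: 78.8
```

```bash
python3 t.py .045 -.056 .0; python3 p1.py; python3 - <<'E'
from h import *
save('wrist','w5.png')
E
```

```text
t 7.25 tcp [0.558  0.1293 0.1361] sq in plate (by tool) [ 0.0447 -0.0564] goal tcp [0.5585 0.1294 0.038 ] rot about tool z deg 0.09 tilt [-0.0015 -0.001  -1.    ]
delta now axes [-0.0004  0.0005  0.0981] after rot axes [-0.0004  0.0005  0.0981]
F [ 0.2  0.1 -3.2] M [-0.03  0.04 -0.03]
[383.49154575 129.09696513] 88738
[ 0.5932  0.1799 -0.479 ] -27.45 99.41761961327416
[ 0.5579  0.1762 -1.5441  0.1925] -88.47 42.161960322543294
```

View pics/w5.png

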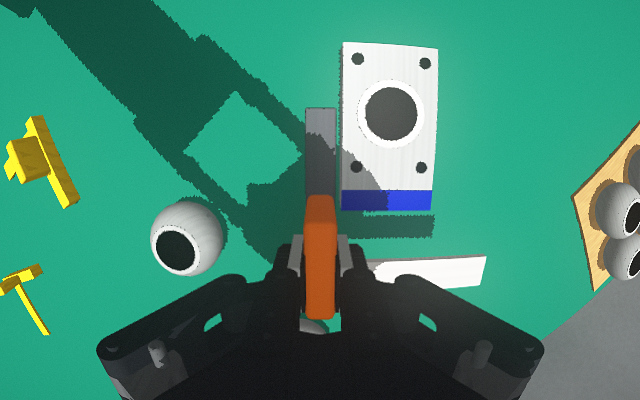

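The stock, at (320,150), is beside the plate's side at column 343, and the blade at (430,270) is beyond the blue end at row 205. The balls at (188,240) and (315,325) are clear. Lowering.

Call:
apply_moves(
  fingers=[0,0,0,0,0,0,0],
  travel=[
    [0,0.02,0.3],
    [0,0,0.6],
    [0,0,0.6],
    [0,0,0.3],
    [0,0,0.1],
    [0,0,0.04],
    [0,0,0],
  ],
  rotation=[
    [0,0,0],
    [0,0,0],
    [0,0,0],
    [0,0,0],
    [0,0,0],
    [0,0,0],
    [0,0,0],
  ],
)

```text
time: 8.05
tool_pos: [0.5603, 0.13, 0.0408]
tcp_rot: [0.919, 3.003, 0.001]
wrist_force: [-0.1, 0.1, -3.2]
width: 0.151
grip_force: 78.6
```

```bash
cat > p2.py <<'E'
from h import *
import sys
# refit plate using blue band + grey top colour near expectation; and report gap
def look(fn=None):
    w=read_camera('wrist');im=w['image']
    if fn: cv2.imwrite('pics/'+fn,im[:,:,::-1])
    pr=lambda P:proj(w,place(np.array([P]),[.5442,.2066,-.5935]),True)[0]
    mb=comp(mask(im,'blue'),pr([.061,0,.03]));pb=contour(mb)
    p,r=fit(w,[(BB,pb)],[.5442,.2066,-.5935],True);print('plate by blue band',p.round(4),'res',r.round(2),'px',mb.sum())
look(*sys.argv[1:2])
E
python3 p2.py w6.png; python3 t.py .045 -.048 0
```

```text
plate by blue band [ 0.5444  0.2069 -0.5919] res 0.36 px 3268
t 8.1 tcp [0.5606 0.1302 0.0413] sq in plate (by tool) [ 0.0463 -0.0542] goal tcp [0.5629 0.136  0.038 ] rot about tool z deg -0.0 tilt [ 2.5e-03  5.0e-04 -1.0e+00]
delta now axes [0.0013 0.0062 0.0033] after rot axes [0.0013 0.0062 0.0033]
F [ 0.8 -0.2 -3.6] M [-0.06 -0.01 -0.03]
```

View pics/w6.png

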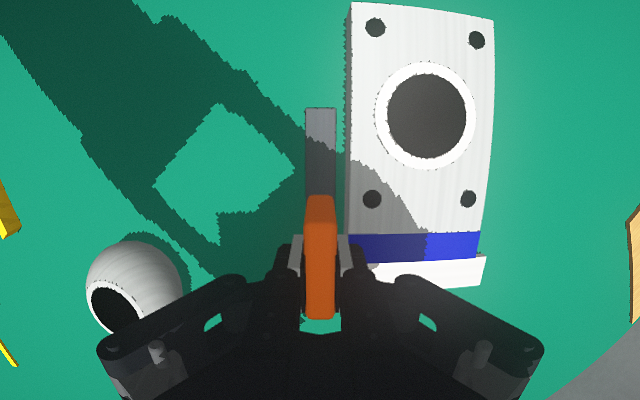

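The blade at (430,272) is about a centimetre past the blue end at row 250, and the stock has a small gap to the side face at column 345. Touching down next.

Call:
apply_moves(
  fingers=[0,0,0,0],
  travel=[
    [0,0,0.02],
    [0,0,0.02],
    [0,0,0.02],
    [0,0,0],
  ],
  rotation=[
    [0,0,0],
    [0,0,0],
    [0,0,0],
    [0,0,0],
  ],
)

```text
time: 8.5
tool_pos: [0.5599, 0.1303, 0.038]
tcp_rot: [0.918, 3.003, 0.001]
wrist_force: [-1.3, 0.4, 1.3]
width: 0.148
grip_force: 79.5
```

```bash
python3 t.py .045 -.048 0
```

```text
t 8.5 tcp [0.5599 0.1303 0.038 ] sq in plate (by tool) [ 0.0457 -0.0545] goal tcp [0.5629 0.136  0.038 ] rot about tool z deg 0.01 tilt [ 1.4e-03  3.0e-04 -1.0e+00]
delta now axes [ 0.0007  0.0065 -0.    ] after rot axes [ 0.0007  0.0065 -0.    ]
F [-1.3  0.4  1.3] M [-0.09  0.17  0.  ]
```

Call:
apply_moves(
  fingers=[0,0,0,0,0,0],
  travel=[
    [0,0.02,0],
    [0,0.02,0],
    [0,0.02,0],
    [0,0.02,0],
    [0,0.02,0],
    [0,0,0],
  ],
  rotation=[
    [0,0,0],
    [0,0,0],
    [0,0,0],
    [0,0,0],
    [0,0,0],
    [0,0,0],
  ],
  newtons=40,
)

```text
time: 9.1
tool_pos: [0.5624, 0.1337, 0.038]
tcp_rot: [0.918, 3.004, -0.001]
wrist_force: [-2.4, -3.6, 5.7]
width: 0.147
grip_force: 80.1
```

```bash
python3 t.py .045 -.048 0;python3 p2.py
```

```text
t 9.1 tcp [0.5624 0.1337 0.038 ] sq in plate (by tool) [ 0.0459 -0.0503] goal tcp [0.5629 0.136  0.038 ] rot about tool z deg 0.02 tilt [ 4.e-04 -1.e-03 -1.e+00]
delta now axes [ 0.0009  0.0023 -0.0001] after rot axes [ 0.0009  0.0023 -0.0001]
F [-2.4 -3.6  5.7] M [-0.61  0.38 -0.04]
plate by blue band [ 0.5441  0.2065 -0.5915] res 0.41 px 3171
```

Call:
apply_moves(
  fingers=[0,0,0],
  travel=[
    [0,0.01,0],
    [0,0.01,0],
    [0,0,0],
  ],
  rotation=[
    [0,0,0],
    [0,0,0],
    [0,0,0],
  ],
)

```text
time: 9.45
tool_pos: [0.5629, 0.1344, 0.0379]
tcp_rot: [0.918, 3.004, -0.001]
wrist_force: [-2.7, -3.0, 5.6]
width: 0.147
grip_force: 80.1
```

```bash
python3 t.py .045 -.048 0;python3 p2.py w7.png
```

```text
t 9.45 tcp [0.5629 0.1344 0.0379] sq in plate (by tool) [ 0.0458 -0.0494] goal tcp [0.5629 0.136  0.038 ] rot about tool z deg 0.02 tilt [ 3.e-04 -1.e-03 -1.e+00]
delta now axes [ 0.0008  0.0014 -0.0001] after rot axes [ 0.0008  0.0014 -0.0001]
F [-2.7 -3.   5.6] M [-0.64  0.39 -0.06]
plate by blue band [ 0.5441  0.2065 -0.5901] res 0.44 px 3124
```

Call:
apply_moves(
  fingers=[0,0,0],
  travel=[
    [0,0.01,0],
    [0,0.01,0],
    [0,0,0],
  ],
  rotation=[
    [0,0,0],
    [0,0,0],
    [0,0,0],
  ],
)

```text
time: 9.8
tool_pos: [0.5634, 0.1352, 0.0379]
tcp_rot: [0.918, 3.004, -0.001]
wrist_force: [-1.9, -4.0, 4.8]
width: 0.145
grip_force: 80.1
```

```bash
python3 t.py .045 -.048 0
```

```text
t 9.8 tcp [0.5634 0.1352 0.0379] sq in plate (by tool) [ 0.0459 -0.0484] goal tcp [0.5629 0.136  0.038 ] rot about tool z deg 0.02 tilt [ 4.0e-04 -1.1e-03 -1.0e+00]
delta now axes [ 0.0009  0.0004 -0.0001] after rot axes [ 0.0009  0.0004 -0.0001]
F [-1.9 -4.   4.8] M [-0.63  0.43 -0.07]
```

Call:
apply_moves(
  fingers=[0,0],
  travel=[
    [0,0.01,0],
    [0,0,0],
  ],
  rotation=[
    [0,0,0],
    [0,0,0],
  ],
)

```text
time: 10.0
tool_pos: [0.5637, 0.1356, 0.038]
tcp_rot: [0.918, 3.004, -0.001]
wrist_force: [-2.3, -4.2, 5.9]
width: 0.149
grip_force: 80.1
```

```bash
python3 t.py .045 -.048 0;python3 p2.py
```

```text
t 10.0 tcp [0.5637 0.1356 0.038 ] sq in plate (by tool) [ 0.0459 -0.0479] goal tcp [0.5629 0.136  0.038 ] rot about tool z deg 0.02 tilt [ 4.0e-04 -1.1e-03 -1.0e+00]
delta now axes [ 0.0009 -0.0001 -0.    ] after rot axes [ 0.0009 -0.0001 -0.    ]
F [-2.3 -4.2  5.9] M [-0.62  0.39 -0.03]
plate by blue band [ 0.5439  0.2063 -0.5881] res 0.4 px 3074
```

Call:
apply_moves(
  fingers=[0,0],
  travel=[
    [0,0.01,0],
    [0,0,0],
  ],
  rotation=[
    [0,0,0],
    [0,0,0],
  ],
)

```text
time: 10.25
tool_pos: [0.5639, 0.1359, 0.0379]
tcp_rot: [0.918, 3.004, -0.002]
wrist_force: [-2.6, -3.7, 6.1]
width: 0.148
grip_force: 80.3
```

Call:
apply_moves(
  fingers=[0,0],
  travel=[
    [0,0.01,0],
    [0,0,0],
  ],
  rotation=[
    [0,0,0],
    [0,0,0],
  ],
)

```text
time: 10.45
tool_pos: [0.564, 0.1359, 0.038]
tcp_rot: [0.918, 3.004, -0.003]
wrist_force: [-2.7, -4.9, 6.7]
width: 0.151
grip_force: 80.3
```

```bash
python3 t.py .045 -.048 0;python3 p2.py w8.png;python3 - <<'E'
import cv2
i=cv2.imread('pics/w8.png');cv2.imwrite('pics/w8c.png',cv2.resize(i[90:320,260:500],None,fx=2.5,fy=2.5,interpolation=cv2.INTER_CUBIC))
E
```

```text
t 10.45 tcp [0.564  0.1359 0.038 ] sq in plate (by tool) [ 0.0459 -0.0475] goal tcp [0.5629 0.136  0.038 ] rot about tool z deg 0.04 tilt [-3.e-04 -2.e-03 -1.e+00]
delta now axes [ 0.0009 -0.0005 -0.    ] after rot axes [ 0.0009 -0.0005 -0.    ]
F [-2.7 -4.9  6.7] M [-0.88  0.55  0.02]
plate by blue band [ 0.5441  0.2064 -0.5885] res 0.38 px 3092
```

View pics/w8c.png

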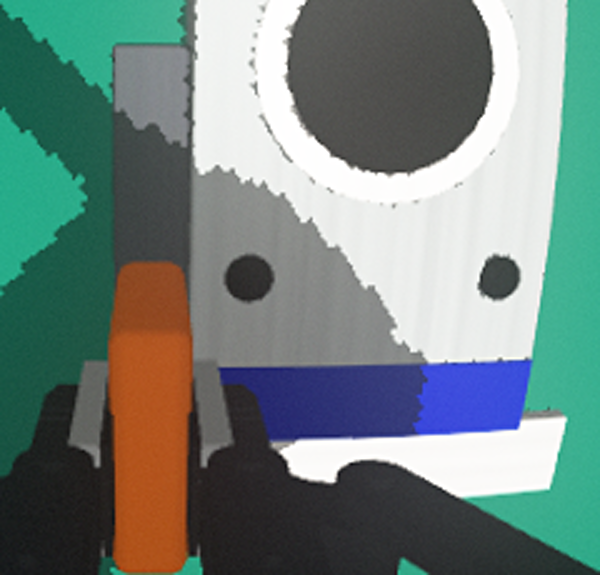

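The crop shows the stock's tail meeting the plate's side at column 190, with the blade at row 460 just past the blue end at row 435. One more nudge to confirm the stock is seated.

Call:
apply_moves(
  fingers=[0,0,0],
  travel=[
    [0,0.01,0],
    [0,0,0],
    [0,0,0],
  ],
  rotation=[
    [0,0,0],
    [0,0,0],
    [0,0,0],
  ],
)

```text
time: 10.8
tool_pos: [0.564, 0.136, 0.0379]
tcp_rot: [-0.917, -3.005, 0.004]
wrist_force: [-4.4, -6.8, 7.1]
width: 0.15
grip_force: 80.5
```

```bash
python3 t.py .035 -.048 0;python3 p2.py
```

```text
t 10.8 tcp [0.564  0.136  0.0379] sq in plate (by tool) [ 0.0459 -0.0475] goal tcp [0.5547 0.1416 0.038 ] rot about tool z deg 0.05 tilt [-9.0e-04 -2.5e-03 -1.0e+00]
delta now axes [ 0.0109 -0.0005 -0.0001] after rot axes [ 0.0109 -0.0005 -0.0001]
F [-4.4 -6.8  7.1] M [-1.    0.6   0.06]
plate by blue band [ 0.544   0.2063 -0.5871] res 0.37 px 3104
```

The stock is seated: about 8 N of side force and no further travel. Sliding toward the blue end.

Call:
apply_moves(
  fingers=[0,0,0,0,0,0,0,0,0,0,0,0],
  travel=[
    [0.02,0,0],
    [0.02,0,0],
    [0.02,0,0],
    [0.02,0,0],
    [0.02,0,0],
    [0.02,0,0],
    [0.02,0,0],
    [0.02,0,0],
    [0.02,0,0],
    [0,0,0],
    [0,0,0],
    [0,0,0],
  ],
  rotation=[
    [0,0,0],
    [0,0,0],
    [0,0,0],
    [0,0,0],
    [0,0,0],
    [0,0,0],
    [0,0,0],
    [0,0,0],
    [0,0,0],
    [0,0,0],
    [0,0,0],
    [0,0,0],
  ],
)

```text
time: 12.05
tool_pos: [0.5586, 0.1398, 0.0382]
tcp_rot: [0.915, 3.001, -0.005]
wrist_force: [1.2, -11.0, 4.1]
width: 0.151
grip_force: 79.9
```

```bash
python3 t.py .034 -.048 0;python3 p2.py
```

```text
t 12.05 tcp [0.5586 0.1398 0.0382] sq in plate (by tool) [ 0.0393 -0.0473] goal tcp [0.5538 0.1422 0.038 ] rot about tool z deg 0.09 tilt [ 0.0031 -0.0042 -1.    ]
delta now axes [ 0.0053 -0.0007  0.0001] after rot axes [ 0.0053 -0.0007  0.0001]
F [  1.2 -11.    4.1] M [-1.87 -0.15  0.01]
plate by blue band [ 0.544   0.2061 -0.5852] res 0.4 px 2704
```

Call:
apply_moves(
  fingers=[0,0,0,0],
  travel=[
    [0,-0.01,-0.004],
    [0.02,0,0],
    [0.02,0,0],
    [0,0,0],
  ],
  rotation=[
    [0,0,0],
    [0,0,0],
    [0,0,0],
    [0,0,0],
  ],
)

```text
time: 12.5
tool_pos: [0.5564, 0.1413, 0.0381]
tcp_rot: [0.916, 3.001, -0.003]
wrist_force: [1.8, -8.8, 3.0]
width: 0.148
grip_force: 79.7
```

```bash
python3 t.py .034 -.048 0;python3 p2.py
```

```text
t 12.5 tcp [0.5564 0.1413 0.0381] sq in plate (by tool) [ 0.0366 -0.0473] goal tcp [0.5538 0.1422 0.038 ] rot about tool z deg 0.07 tilt [ 0.0028 -0.003  -1.    ]
delta now axes [ 0.0026 -0.0007  0.0001] after rot axes [ 0.0026 -0.0007  0.0001]
F [ 1.8 -8.8  3. ] M [-1.42 -0.11  0.02]
plate by blue band [ 0.5439  0.2061 -0.5862] res 0.36 px 2548
```

Moving smoothly, with 2.6 mm still to go.

Call:
apply_moves(
  fingers=[0,0,0,0],
  travel=[
    [0.015,0,0],
    [0.015,0,0],
    [0.01,0,0],
    [0,0,0],
  ],
  rotation=[
    [0,0,0],
    [0,0,0],
    [0,0,0],
    [0,0,0],
  ],
)

```text
time: 12.95
tool_pos: [0.5547, 0.1424, 0.0381]
tcp_rot: [0.916, 3.001, -0.003]
wrist_force: [1.4, -9.5, 2.8]
width: 0.149
grip_force: 79.7
```

```bash
python3 t.py .034 -.048 0;python3 p2.py
```

```text
t 12.95 tcp [0.5547 0.1424 0.0381] sq in plate (by tool) [ 0.0346 -0.0473] goal tcp [0.5538 0.1422 0.038 ] rot about tool z deg 0.07 tilt [ 0.0027 -0.0031 -1.    ]
delta now axes [ 0.0006 -0.0007  0.0001] after rot axes [ 0.0006 -0.0007  0.0001]
F [ 1.4 -9.5  2.8] M [-1.41 -0.14  0.07]
plate by blue band [ 0.5439  0.2058 -0.5822] res 0.43 px 2348
```

Call:
apply_moves(
  fingers=[0,0,0],
  travel=[
    [0.01,0,0],
    [0,0,0],
    [0,0,0],
  ],
  rotation=[
    [0,0,0],
    [0,0,0],
    [0,0,0],
  ],
)

```text
time: 13.3
tool_pos: [0.5547, 0.1424, 0.0381]
tcp_rot: [0.915, 3.001, -0.004]
wrist_force: [3.0, -9.8, 2.3]
width: 0.15
grip_force: 79.4
```

```bash
python3 t.py .034 -.048 0;python3 p2.py
```

```text
t 13.3 tcp [0.5547 0.1424 0.0381] sq in plate (by tool) [ 0.0346 -0.0473] goal tcp [0.5538 0.1422 0.038 ] rot about tool z deg 0.08 tilt [ 0.0035 -0.0034 -1.    ]
delta now axes [ 0.0006 -0.0007  0.0001] after rot axes [ 0.0006 -0.0007  0.0001]
F [ 3.  -9.8  2.3] M [-1.57 -0.3   0.03]
plate by blue band [ 0.5439  0.2058 -0.5818] res 0.42 px 2345
```

The tool has stopped while the force rises, so the blade appears to be touching. One more small push to tell contact from stiction.

Call:
apply_moves(
  fingers=[0,0,0],
  travel=[
    [0.01,0,0],
    [0,0,0],
    [0,0,0],
  ],
  rotation=[
    [0,0,0],
    [0,0,0],
    [0,0,0],
  ],
)

```text
time: 13.65
tool_pos: [0.5547, 0.1425, 0.0381]
tcp_rot: [0.915, 3.0, -0.004]
wrist_force: [4.2, -10.0, 0.3]
width: 0.15
grip_force: 79.3
```

```bash
python3 t.py .034 -.048 0;python3 p2.py w9.png;python3 - <<'E'
import cv2
i=cv2.imread('pics/w9.png');cv2.imwrite('pics/w9c.png',cv2.resize(i[90:320,260:500],None,fx=2.5,fy=2.5,interpolation=cv2.INTER_CUBIC))
E
```

```text
t 13.65 tcp [0.5547 0.1425 0.0381] sq in plate (by tool) [ 0.0346 -0.0473] goal tcp [0.5538 0.1422 0.038 ] rot about tool z deg 0.08 tilt [ 0.0042 -0.0037 -1.    ]
delta now axes [ 0.0006 -0.0007  0.0001] after rot axes [ 0.0006 -0.0007  0.0001]
F [  4.2 -10.    0.3] M [-1.78 -0.43  0.02]
plate by blue band [ 0.5439  0.2058 -0.5814] res 0.44 px 2341
```

View pics/w9c.png

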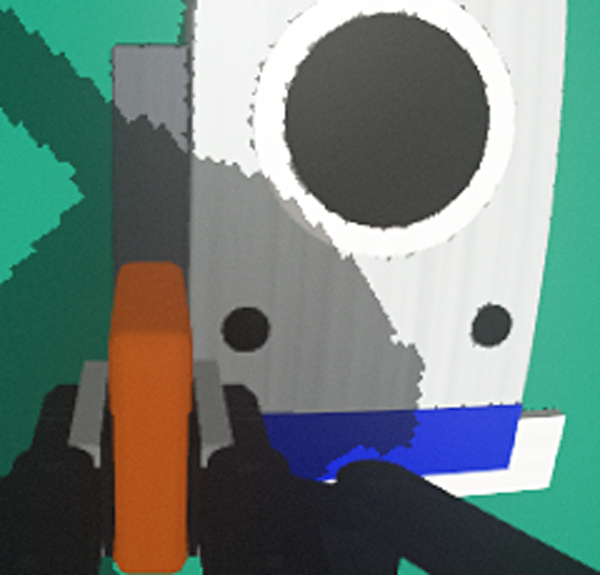

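The blade lies under the blue edge along rows 470–490, the stock is flush at column 190, and neither direction gives any more. I'll relax the side loads, drop the grip to 20 N, then open and look.

Call:
apply_moves(
  fingers=[0,0,0,0],
  travel=[
    [-0.01,-0.01,0],
    [-0.01,0,0],
    [0,0,0],
    [0,0,0],
  ],
  rotation=[
    [0,0,0],
    [0,0,0],
    [0,0,0],
    [0,0,0],
  ],
  newtons=20,
)

```text
time: 14.1
tool_pos: [0.5547, 0.1424, 0.0381]
tcp_rot: [0.916, 3.001, -0.002]
wrist_force: [1.9, -6.3, 0.8]
width: 0.15
grip_force: 79.7
```

```bash
python3 t.py .034 -.048 0
```

```text
t 14.1 tcp [0.5547 0.1424 0.0381] sq in plate (by tool) [ 0.0346 -0.0473] goal tcp [0.5538 0.1422 0.038 ] rot about tool z deg 0.06 tilt [ 0.0033 -0.0024 -1.    ]
delta now axes [ 0.0006 -0.0007  0.0001] after rot axes [ 0.0006 -0.0007  0.0001]
F [ 1.9 -6.3  0.8] M [-1.19 -0.17 -0.01]
```

Call:
apply_moves(
  fingers=[0,0,0.3,0.45,0.5,0.5,0.5,0.5],
  travel=[
    [-0.01,-0.01,0],
    [0,0,0],
    [0,0,0],
    [0,0,0],
    [0,0,0],
    [0,0,0],
    [0,0,0],
    [0,0,0],
  ],
  rotation=[
    [0,0,0],
    [0,0,0],
    [0,0,0],
    [0,0,0],
    [0,0,0],
    [0,0,0],
    [0,0,0],
    [0,0,0],
  ],
)

```text
time: 14.9
tool_pos: [0.553, 0.1434, 0.0371]
tcp_rot: [-0.918, -3.004, -0.0]
wrist_force: [0.9, -0.2, 0.0]
width: 0.501
grip_force: 0.0
```

Call:
apply_moves(
  fingers=[0.5,0.5,0.5,0.5,0.5,0.5,0.5],
  travel=[
    [0,0,-0.2],
    [0,0,-0.4],
    [0,0,-0.6],
    [0,0,-0.6],
    [0.5,0.2,-0.6],
    [0.3,0.2,0],
    [0,0,0],
  ],
  rotation=[
    [0,0,0],
    [0,0,0],
    [0,0,0],
    [0,0,0],
    [0,0,0],
    [0,0,0],
    [0,0,0],
  ],
)

```text
time: 15.6
tool_pos: [0.5315, 0.184, 0.1597]
tcp_rot: [0.915, 3.002, 0.004]
wrist_force: [0.2, -0.3, -1.3]
width: 0.498
grip_force: 0.0
```

```bash
cat > chk.py <<'E'
from h import *
import sys
w=save('wrist',sys.argv[1]);im=w['image'];p0=[.5439,.2062,-.59]
pr=lambda P:proj(w,place(np.array([P]),p0),True)[0]
mb=comp(mask(im,'blue'),pr([.061,0,.03]));p,r=fit(w,[(BB,contour(mb))],p0,True);print('plate',p.round(4),r,mb.sum())
q0=[*place(np.array([[.034,-.048,0]]),p0)[0][:2],-.59]
mo=comp(mask(im,'orange'),proj(w,place(np.array([[.01,0,.05]]),q0),True)[0])
q,r=fit(w,[(GR,contour(mo))],q0,True);print('square by grip',q.round(4),r,mo.sum())
c,n=np.cos(p[2]),np.sin(p[2])
for nm,P in dict(tail=[-.058,.008,0],head=[.03,.008,0],root=[.036,.02,0],out=[.036,.08,0]).items():
    d=place(np.array([P]),q)[0][:2]-p[:2];print(nm,np.round([c*d[0]+n*d[1],-n*d[0]+c*d[1]],4))
print(read_state()['tool_pos'])
E
python3 chk.py w10.png
```

```text
plate [ 0.5446  0.2076 -0.6033] 0.44579018068325504 916
square by grip [ 0.5464  0.1476 -0.6244] 0.7690169728073164 1111
tail [-0.0223 -0.0391]
head [ 0.0657 -0.041 ]
root [ 0.0719 -0.0291]
out [0.0732 0.0309]
[0.53113465 0.18291672 0.15841782]
```

View pics/w10.png

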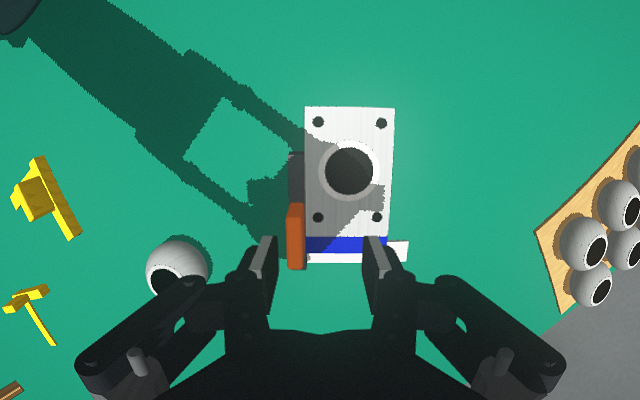

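The stock, grip and blade look flush with the plate's side and blue end (302–390, 237–262), and everything else is where it was. The fingers hide part of the view, so I'll back off for a clean numerical check.

Call:
apply_moves(
  fingers=[1,1,1,1,1],
  travel=[
    [-0.6,0,-0.5],
    [-0.8,0,-0.5],
    [-0.8,0,0],
    [-0.2,0,0],
    [0,0,0],
  ],
  rotation=[
    [0,0,0],
    [0,0,0],
    [0,0,0],
    [0,0,0],
    [0,0,0],
  ],
)

```text
time: 16.15
tool_pos: [0.631, 0.1133, 0.2059]
tcp_rot: [-0.922, -3.001, 0.002]
wrist_force: [-0.4, 0.1, -0.6]
width: 1.001
grip_force: 0.0
```

```bash
cat >> chk.py <<'E'
wm=comp(mask(im,'white')&(np.indices(im.shape[:2])[0]>pr([.07,0,.03])[1]-3),proj(w,place(np.array([[.048,.063,.005]]),q0),True)[0])
pts=contour(wm);print('white px',wm.sum(),pts.min(0),pts.max(0),'expected blade',proj(w,place(BL,q0),True).min(0).round(1),proj(w,place(BL,q0),True).max(0).round(1))
# outer edge of the blade: lowest white row per column -> plate frame at z=.005
v=[]
for x in range(int(pts[:,0].min())+4,int(pts[:,0].max())-3,3):
    y=np.nonzero(wm[:,x])[0].max()+.5; d=pix2z(w,(x,y),.0025 if 0 else .004,True)[:2]-p0[:2];C,N=np.cos(p0[2]),np.sin(p0[2]);v.append([C*d[0]+N*d[1],-N*d[0]+C*d[1]])
# blue end top edge: lowest blue row per column at z=.03
u=[]
bx=np.nonzero(mb.any(0))[0]
for x in range(bx.min()+3,bx.max()-2,3):
    y=np.nonzero(mb[:,x])[0].max()+.5; d=pix2z(w,(x,y),.03,True)[:2]-p0[:2];u.append([C*d[0]+N*d[1],-N*d[0]+C*d[1]])
v=np.array(v);u=np.array(u)
for nm,a in (('blade outer x(y)',v),('blue end x(y)',u)):
    k=np.polyfit(a[:,1],a[:,0],1);print(nm,'slope',k[0].round(4),'x at y=-28,+32mm',np.polyval(k,[-.028,.032]).round(4),'y range',a[:,1].min().round(3),a[:,1].max().round(3))
E
python3 chk.py w11.png
```

```text
plate [ 0.5437  0.2072 -0.5987] 0.413787234799142 1287
square by grip [ 0.5446  0.1478 -0.5592] 0.928747080008095 407
tail [-0.0241 -0.0429]
head [ 0.0639 -0.0394]
root [ 0.0694 -0.0272]
out [0.067  0.0327]
[0.62970924 0.11416523 0.20551809]
white px 1974 [309.625 123.625] [408.375 145.375] expected blade [310.2 123.1] [407.7 145.5]
blade outer x(y) slope 0.0174 x at y=-28,+32mm [0.093  0.0941] y range -0.037 0.066
blue end x(y) slope 0.0047 x at y=-28,+32mm [0.069  0.0693] y range -0.036 0.035
```

The blade's inner edge is within about 1 mm of the blue end. One closer view for a joint grip and blade fit will settle the yaw.

Call:
apply_moves(
  fingers=[1,1,1,1],
  travel=[
    [0.3,-0.5,0.4],
    [0,-0.3,0.4],
    [0,0,0],
    [0,0,0],
  ],
  rotation=[
    [0,0,0],
    [0,0,0],
    [0,0,0],
    [0,0,0],
  ],
)

```text
time: 16.6
tool_pos: [0.5945, 0.091, 0.1666]
tcp_rot: [-0.918, -3.003, 0.0]
wrist_force: [0.7, -0.8, 0.4]
width: 0.998
grip_force: 0.0
```

```bash
cat >> chk.py <<'E'
print('--- joint');Q,r=fit(w,[(GR,contour(mo)),(BL,pts)],q0,True)
pm=comp(platemask(im)&~mask(im,'orange'),pr([0,0,.03]))
for nm,pp in (('blue-fit',p),('p0',np.array(p0))):
  c,n=np.cos(pp[2]),np.sin(pp[2])
  print(nm,Q.round(4),r.round(2),{nm:np.round([c*d[0]+n*d[1],-n*d[0]+c*d[1]],4).tolist() for nm,P in dict(tail=[-.058,.008,0],head=[.03,.008,0],root=[.036,.02,0],out=[.036,.08,0]).items() for d in [place(np.array([P]),Q)[0][:2]-pp[:2]]})
E
python3 chk.py w12.png
```

```text
plate [ 0.5451  0.2094 -0.5954] 0.4370812807576804 1501
square by grip [ 0.5451  0.1478 -0.5905] 1.0826086575368785 438
tail [-0.0235 -0.0433]
head [ 0.0645 -0.0429]
root [ 0.0704 -0.0309]
out [0.0701 0.0291]
[0.59580838 0.09124909 0.16774679]
white px 2119 [347.625 144.625] [451.375 168.375] expected blade [347.6 142.9] [451.7 168.5]
blade outer x(y) slope 0.0106 x at y=-28,+32mm [0.0935 0.0941] y range -0.037 0.067
blue end x(y) slope 0.0076 x at y=-28,+32mm [0.069  0.0694] y range -0.033 0.036
--- joint
blue-fit [ 0.5457  0.1479 -0.5912] 1.03 {'tail': [-0.023, -0.0428], 'head': [0.0649, -0.0424], 'root': [0.0709, -0.0304], 'out': [0.0706, 0.0296]}
p0 [ 0.5457  0.1479 -0.5912] 1.03 {'tail': [-0.024, -0.0393], 'head': [0.064, -0.0394], 'root': [0.07, -0.0274], 'out': [0.0701, 0.0326]}
```

```bash
python3 -c "
from workcell import *
print(finish_job())"
```

```text
the job is handed in; nothing more can be done
None
```

I slid the square along the plate's long side until the blade met the blue end, released it and handed the job in. My last camera fit put stock and blade flush to within about 1 mm and the plate unmoved, but no verdict came back, and I viewed 11 pictures, one over the limit of 10.

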